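# Run the hand nut onto the cheese grater's spindle

## Robot

A 6-joint arm with a two-finger parallel gripper is mounted at the origin on the work surface. World frame = base frame: x ahead of the robot, y to its left, z up, the work surface at z = 0. Lengths are in m, angles in rad, forces in N, time in s.
With the tool pointing down it reaches from about 0.375 to 0.9 m from the base axis. Payload 3.1 kg.
Tool frame: the origin (TCP) lies midway between the tips of the shut fingers; the grasp point (between the pads) lies 19 mm behind it (pinch_z is the distance from the TCP to the grasp point, in m); y points along the fingers, z is the direction in which the jaws open and shut, and the axes are right-handed (so a half turn about y gives the same grasp; the last joint's range is limited). The gripper opens to 87 mm and grips with 3 to 60 N. Pads are 19 mm wide; open, the fingers measure 117 mm over their backs; the gripper's body (75 mm by 190 mm) begins 51 mm behind the grasp point.
Start: joints at [1.153, 0.527, 1.433, -0, 1.181, -0.178], TCP at [0.148, 0.607, 0.223] pointing down, gripper open.
Joint ranges: [-3.08, 3.08], [-0.75, 2.2], [0.22, 2.44], [-1.43, 4.57], [0, 2.65], [-2.85, 2.85]. Speed limits (rad/s): [2.79, 2.79, 3.14, 3.14, 3.14, 3.14].

## Interface

Orientations are given as a unit quaternion [x, y, z, w].
In Python, from rig import * gives the robot as it stands.
- The arm moves only by the tool drive_tool, never from a script. Its argument "plan" is a list of rows, each a list of 7 numbers: the shift along the tool's x, y, z in mm, then the turn, a rotation vector about the tool's x, y, z in degrees, then the finger opening in mm, from 0 to 87. A call has 1 to 10 rows; each row is the pose to reach, as a shift and turn from the pose commanded when the call began, along the tool's axes at that moment; what a row does not reach only later rows make up. A row lasts 1/10 s, in which the tool goes at most 50 mm and 8.59 degrees, less where a joint would pass 70% of its speed; a pose out of reach is approached as far as the arm can. A call with a gripper value outside its range is refused whole. The fingers move at their own pace and stop on an object; "newtons" is the grip in N (left out, the last holds). Time passes only in rows, so rows that repeat a pose let the fingers close. It gives the time, the measured TCP pose, the force and the opening at its end, in the units of the state.
- get_obs(): the state, without advancing time (a new reading comes with each control period).
- camera(name): name is "scene" or "side" or "wrist"; returns the picture (400x640x3 uint8, blue, green, red); there is no depth.
- get_calibration(name): a dict with "fx", "fy", "cx", "cy" (pixels), "origin" and "rotation" of the camera in the world; the wrist camera has in their place "tool_from_camera" (4x4, takes a point from camera to tool coordinates, whose origin is the TCP and whose axes are the tool frame's). Camera axes: x right, y down, z forward; pixel columns grow to the right and rows downward; lengths in m; the calibration is good to about 2 mm. A picture is of the moment at which its call begins: read the wrist's pose just before it. get_calibration takes no time and is no camera call.
- hand_in(): hands the job in, once; it reports no verdict.
Trained networks look in the newest picture that a camera, given by its name, has taken for a name from the list of things; names that differ only in an ending like _2 or _b are one class to them, and where a whole thing is asked for, a point or a joint stands for the part that bears it (a point fixed in the world has none). Each returns a list of dicts, best first, with "conf" (0 to 1); they miss things now and then, are a little off and sometimes report something else, mostly with a low value. They report only what shows in the picture. A call takes as long as a camera call. They do not tell look-alikes from the thing itself.
- spot_in(camera, target): "location" ([column, row] in pixels, amid what is visible of it).
- mark_of(camera, target): "location" ([column, row] in pixels: a listed point, or the origin of a listed thing).
The state is a dict: "time": time; "q": joint angles; "joint_velocities": joint speeds; "joint_torque": joint torques, N m; "position": TCP position; "tool_rot": TCP orientation; "ft_force": force on the tool from outside, world axes, zero at the start; "moment": the same for the moment, N m; "grip_width": finger opening in m.
Only numpy, scipy, OpenCV 4.12 (cv2) and the standard library are available. Lean on these libraries where they do the work, as an engineer would, in place of code of your own. Each camera call takes 0.05 s, during which the arm holds its last target. There are 200 camera calls.

## Task

Put the hand nut over the spindle of the cheese grating machine, gently turn it backward (counter-clockwise from above) until you feel it drop into the thread start, then turn it forward to run it down until it clamps the grating disc and has pushed the sprung disc down about 3 mm. Never force the nut, let go of it at the end, and leave the other things on the counter where they are.

Things in the scene. Friction and masses are not known exactly. Their poses are not given: they have to be found in the camera images.
- nut: hand nut, loose, steel, 0.16 to 0.26 kg, 98 mm tall, standing on its open end; origin at the centre of its underside, z up, x along its grip bar. Sleeve of 47 mm diameter, 66 mm tall with its cap, cavity 62 mm deep. Inside, 1.5 to 6.5 mm above the underside, three lugs 120 degrees apart ride in the spindle's thread; they, and a guide collar 26 to 31 mm up, leave a 24 mm wide bore.
- nut_bar (a point): point on the nut's axis 88 mm above its underside, in the grip bar on its cap: the height to grip. The bar is 56 mm long (x), 12 mm thick (y, grip across this) and stands 66 to 98 mm above the underside. Axes as nut.
- machine: cheese grating machine, fixed: white housing 150 x 150 x 46 mm, a 120 mm round steel grating disc on top and an upright spindle through its middle; origin under its centre at counter height, z up. It carries disc and spindle.
- spindle_top (a point): top end of the spindle, on its axis, 121.5 mm above the counter; its axes do not tell how the thread is turned. The tip is a cone, 10 mm wide at the top and 21 mm wide 9 mm lower; a straight 21 mm neck of 29 mm follows, down to the thread's crown.
- crown (a point): on the spindle's axis, 83.5 mm above the counter: flat top ring of a right-hand three-start thread, 33 mm wide. Three gaps (thread starts) 120 degrees apart, 36 degrees wide, unknown turn. The nut's lugs land on the ring (nut's underside then 82 mm up), seldom in a gap or on one of the 4 mm high stops; turned clockwise on the ring they run against these stops.
- disc_face (a point): on the axis at the disc's resting upper face, 66 mm above the counter. Turned counter-clockwise up to 120 degrees from landing, the nut, if free to, drops 11 mm by its weight (underside then about 71 mm up). From there clockwise it travels down 0.1 mm per degree (36 mm a turn) with 2 mm of play, meets the disc after 40 to 60 degrees, presses it after 60 to 100. It stays where left.
- disc (a joint): how far the sprung grating disc is pushed down, in m: 0 at rest, stop at 0.006; the sprung disc yields from about 2.3 N on, then by 1 mm for every 1.5 N.
- cheese: round cheese, 100 mm across, 40 mm high; origin at the centre of its underside; a bystander, to be left alone
- stick_cup: grey cup of wooden sticks, 60 mm across, 85 mm high with its sticks; origin at the centre of its underside; a bystander, to be left alone
- ramekin: white ceramic bowl, 84 mm across, 40 mm high; origin at the centre of its underside; a bystander, to be left alone
- spatula: spatula lying flat, 200 mm long; origin at the centre of its underside (at its middle); a bystander, to be left alone
- jar: closed jar, 64 mm across, 85 mm high; origin at the centre of its underside; a bystander, to be left alone
- spice: plain aluminium can, 44 mm across, 60 mm high; origin at the centre of its underside; a bystander, to be left alone
- wedge: block of cheese, 60 x 45 x 40 mm; origin at the centre of its underside; a bystander, to be left alone
Things that resemble listed ones, but are neither listed nor needed, are in the scene too. Leave any blue or pink look-alike of the nut alone.

How it is judged:
By the outcome, as a careful person would: the job done as asked, in the order asked, and still so for the second after the job is handed in, with the robot touching nothing.
It also fails if it takes over 58 s, if anything falls off the work surface, if the arm or the gripper's body presses on something with over 40 N, if the wrist force passes 120 N, or if a joint passes its speed limit or range.

## Working session

There is one attempt and no reset: what is moved stays moved. The work goes in short steps, Python scripts to look and compute and a tool call to move; the robot and the scene stay as the last step left them, time stands still between calls to the robot, and variables do not carry over. Pictures are saved under pics/ and viewed, about 8 in all and at most 12, crops included, and the job is handed in when it is done.

Besides the shell and the picture viewer there is one more tool, called after "Call:" by a JSON object that holds its "method" and its "body", one argument or row to a line. drive_tool: Moves the arm, as the interface text tells. Its arguments: {"type":"object","properties":{"plan":{"type":"array","items":{"type":"array","items":{"type":"number"}}},"newtons":{"type":"number"}},"required":["plan"]}

```bash
mkdir -p pics; cat > h.py <<'E'
from rig import *
import numpy as np, cv2
from scipy.spatial.transform import Rotation as R
def cam(name):
    o=get_obs(); im=camera(name); c=get_calibration(name)
    if 'origin' in c: C=np.array(c['origin']); M=np.array(c['rotation'])
    else:
        T=np.eye(4); T[:3,:3]=R.from_quat(o['tool_rot']).as_matrix(); T[:3,3]=o['position']
        W=T@np.array(c['tool_from_camera']); C=W[:3,3]; M=W[:3,:3]
    return im,(c,C,M)
def ray(k,p):
    c,C,M=k; d=M@np.array([(p[0]-c['cx'])/c['fx'],(p[1]-c['cy'])/c['fy'],1]); return C,d/np.linalg.norm(d)
def atz(k,p,z):
    C,d=ray(k,p); return C+d*(z-C[2])/d[2]
def proj(k,P):
    c,C,M=k; v=M.T@(np.array(P)-C); return np.array([c['fx']*v[0]/v[2]+c['cx'],c['fy']*v[1]/v[2]+c['cy']])
def tri(rs):
    A=np.zeros((3,3));b=np.zeros(3)
    for C,d in rs:
        Q=np.eye(3)-np.outer(d,d);A+=Q;b+=Q@C
    return np.linalg.solve(A,b)
E
python3 - <<'E'
from h import *
np.set_printoptions(precision=4,suppress=True)
o=get_obs();print(o)
Z={'nut':0,'nut_bar':.088,'machine':0,'spindle_top':.1215,'crown':.0835}
for n in ['scene','side','wrist']:
    im,k=cam(n); cv2.imwrite(f'pics/{n}0.png',im); print(n,k[1])
    for t in Z:
        for r in mark_of(n,t)[:4]: print(t,np.round(r['location'],1),round(r['conf'],2),atz(k,r['location'],Z[t]))
a=cv2.imread('pics/scene0.png');b=cv2.imread('pics/side0.png')
cv2.imwrite('pics/both.png',cv2.resize(np.vstack([a,b]),(480,600)))
E
```

```text
{'time': 0.0, 'q': array([ 1.1535,  0.5285,  1.4339, -0.    ,  1.1814, -0.1785]), 'joint_velocities': array([-0.0008, -0.0007,  0.0009,  0.0005, -0.0012,  0.0009]), 'joint_torque': array([  0.0008, -44.0047, -17.6594,   0.0635,   0.0582,  -0.0001]), 'position': array([0.1475, 0.6066, 0.2216]), 'tool_rot': array([ 0.7028, -0.0845,  0.084 , -0.7013]), 'ft_force': array([ 0.0814, -0.3231, -0.6714]), 'moment': array([ 0.0177, -0.025 ,  0.0146]), 'grip_width': 0.08725866165462212}
scene [1.0666 0.4407 0.9454]Traceback (most recent call last):
  File "<stdin>", line 8, in <module>
  File "h.py", line 14, in atz
    C,d=ray(k,p); return C+d*(z-C[2])/d[2]
        ~~~^^^^^
  File "h.py", line 12, in ray
    c,C,M=k; d=M@np.array([(p[0]-c['cx'])/c['fx'],(p[1]-c['cy'])/c['fy'],1]); return C,d/np.linalg.norm(d)
               ~^~~~~~~~~~~~~~~~~~~~~~~~~~~~~~~~~~~~~~~~~~~~~~~~~~~~~~~~~~~~
ValueError: matmul: Input operand 1 has a mismatch in its core dimension 0, with gufunc signature (n?,k),(k,m?)->(n?,m?) (size 3 is different from 4)
```

View pics/scene0.png

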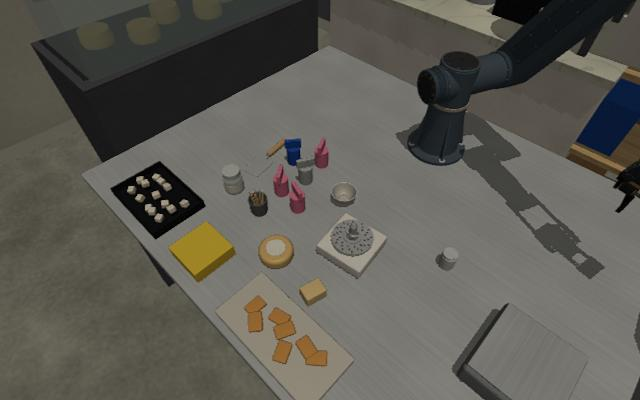

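The scene view shows the grey steel nut at about (304,172), crowded by a blue look-alike at (293,150) and pink ones at (321,153), (281,182) and (297,199). The machine is at (352,243). The rotation comes as a quaternion, so I'll fix the helper.

```bash
sed -i "s/M=np.array(c\['rotation'\])/M=np.array(c['rotation']); M=R.from_quat(M).as_matrix() if M.shape==(4,) else M/" h.py
python3 - <<'E'
from h import *
np.set_printoptions(precision=4,suppress=True)
Z={'nut':0,'nut_bar':.088,'machine':0,'spindle_top':.1215,'crown':.0835,'stick_cup':0,'ramekin':0,'jar':0,'cheese':0,'wedge':0,'spice':0,'spatula':0}
for n in ['scene','side']:
    im,k=cam(n); cv2.imwrite(f'pics/{n}0.png',im); print(n,k[1],k[2][:,2],k[0]['fx'])
    for t in Z:
        for r in mark_of(n,t)[:6 if 'nut' in t else 1]: print(t,np.round(r['location'],1),round(r['conf'],2),atz(k,r['location'],Z[t]))
print(get_calibration('wrist'))
a=cv2.imread('pics/scene0.png');b=cv2.imread('pics/side0.png')
cv2.imwrite('pics/side0v.png',b)
cv2.imwrite('pics/crop.png',cv2.resize(a[120:280,220:420],(800,640))[:600])
E
```

```text
scene [1.0666 0.4407 0.9454] [-0.4704 -0.4395 -0.7652] 381.934493268163
nut [295.4 164.8] 0.9 [ 0.4308 -0.2976  0.    ]
nut [445.1 263. ] 0.71 [0.4102 0.3012 0.    ]
nut [302.1 176.6] 0.68 [ 0.4547 -0.2392  0.    ]
nut [297.5 206.4] 0.57 [ 0.5574 -0.1549  0.    ]
nut [281.5 193.6] 0.56 [ 0.556  -0.2324  0.    ]
nut [318.9 163.1] 0.56 [ 0.3671 -0.2439  0.    ]
nut_bar [294.9 189.4] 0.95 [ 0.5641 -0.1532  0.088 ]
nut_bar [292.8 142.3] 0.91 [ 0.4212 -0.3138  0.088 ]
nut_bar [320.8 145.4] 0.82 [ 0.3667 -0.2348  0.088 ]
nut_bar [302.1 162.6] 0.8 [ 0.468  -0.2207  0.088 ]
nut_bar [278.5 174.1] 0.72 [ 0.5552 -0.2368  0.088 ]
machine [349.5 246.5] 0.63 [0.5574 0.0665 0.    ]
spindle_top [353.3 226.5] 0.62 [0.5676 0.0798 0.1215]
crown [351.  232.6] 0.72 [0.5649 0.0723 0.0835]
stick_cup [261.9 214. ] 0.7 [ 0.6566 -0.2133  0.    ]
jar [236.2 189.4] 0.74 [ 0.6479 -0.3546  0.    ]
cheese [275.9 254.2] 0.97 [ 0.7254 -0.0702 -0.    ]
wedge [311.9 294.9] 0.59 [0.7443 0.0957 0.    ]
spice [443.9 262.7] 0.79 [0.4117 0.2981 0.    ]
spatula [267.3 156.3] 0.85 [ 0.4708 -0.4019  0.    ]
side [ 0.4384 -1.0
[... 526 characters left out ...]
 283.9] 0.72 [ 0.4147 -0.3187  0.088 ]
machine [321.6 213.9] 0.95 [0.5568 0.0563 0.    ]
crown [321.7 184.1] 0.63 [0.5604 0.0646 0.0835]
stick_cup [382.  280.6] 0.96 [ 0.6505 -0.2363  0.    ]
jar [393.7 323.2] 0.59 [ 0.6437 -0.3647  0.    ]
cheese [397.4 234. ] 0.69 [ 0.7276 -0.068   0.    ]
spice [264.4 172. ] 0.87 [0.4143 0.3297 0.    ]
spatula [304.5 348.3] 0.63 [ 0.4691 -0.4024  0.    ]
{'fx': 335.29150419584204, 'fy': 335.29150419584204, 'cx': 319.41329946662705, 'cy': 200.86514135615127, 'tool_from_camera': array([[ 0.0009,  0.9604,  0.2786, -0.0761],
       [ 0.    , -0.2786,  0.9604, -0.1629],
       [ 1.    , -0.0008, -0.0003, -0.001 ],
       [ 0.    ,  0.    ,  0.    ,  1.    ]])}
```

View pics/side0.png

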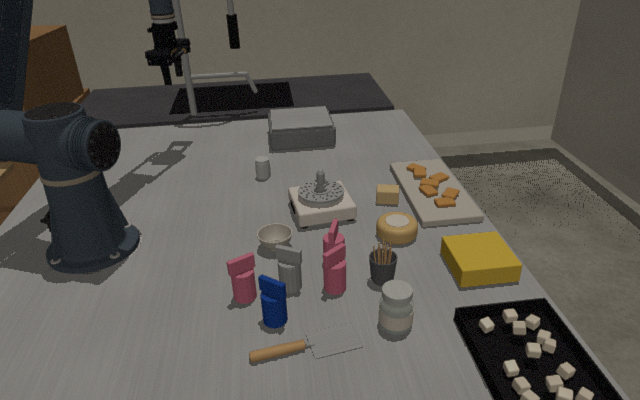

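View pics/crop.png

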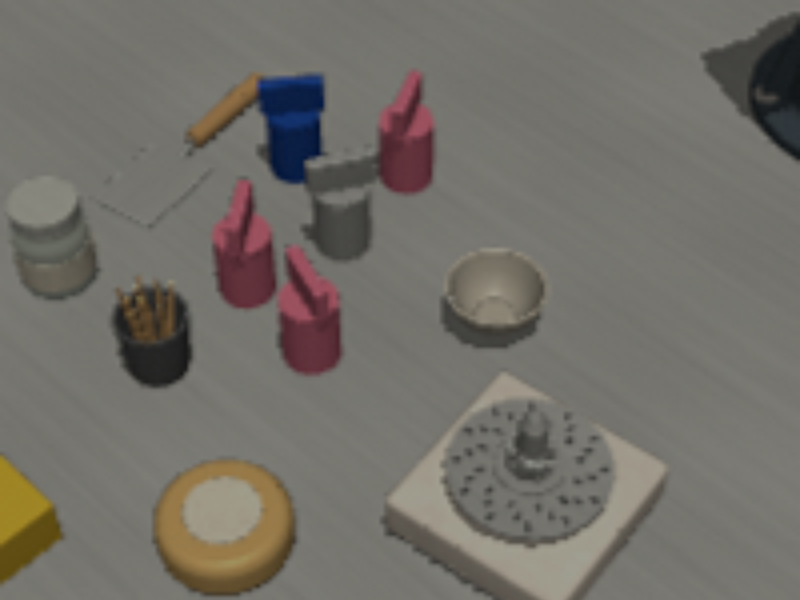

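Candidates for the nut, by scene pixel: blue (293,142), pink (321,145), pink (279,174), pink (295,189) and grey (302,163). The enlarged crop shows only the one at (302,163) in bare grey steel, so that is the nut, near (0.460,-0.219). I'll go over the machine first and look from there.

```bash
cat >> h.py <<'E'
def shift(P,yawz=None):
    o=get_obs(); T=R.from_quat(o['tool_rot']).as_matrix()
    return np.round(T.T@(np.array(P)-o['position'])*1000,1)
E
python3 - <<'E'
from h import *
np.set_printoptions(precision=3,suppress=True)
o=get_obs();print(R.from_quat(o['tool_rot']).as_matrix())
C=tri([ (lambda k:ray(k,p))(cam(n)[1]) for n,p in [('scene',(351,232.6)),('side',(321.7,184.1))]]);print('crown',C)
B=tri([ (lambda k:ray(k,p))(cam(n)[1]) for n,p in [('scene',(302.1,162.6)),('side',(289,249.6))]]);print('bar',B)
k=cam('scene')[1];k2=cam('side')[1]
print('bar ends',[atz(k,p,.098) for p in [(297,162.5),(314.5,159.5)]])
print([atz(k2,p,.098) for p in [(279,247),(301,251)]])
print(shift([.45,.30,.24]),shift([.50,.068,.26]))
E
```

```text
[[ 0.972  0.     0.236]
 [-0.236  0.     0.972]
 [ 0.    -1.     0.   ]]
crown [0.562 0.071 0.08 ]
bar [ 0.463 -0.22   0.089]
bar ends [array([ 0.486, -0.225,  0.098]), array([ 0.438, -0.195,  0.098])]
[array([ 0.439, -0.217,  0.098]), array([ 0.482, -0.238,  0.098])]
[ 366.3  -17.5 -227. ] [ 469.8  -37.4 -440.6]
```

Call:
{"method": "drive_tool", "body": {
  "plan": [
    [529,-8,-423,0,0,0,50],
    [529,-8,-423,0,0,0,50],
    [529,-8,-423,0,0,0,50],
    [529,-8,-423,0,0,0,50],
    [529,-8,-423,0,0,0,50],
    [529,-8,-423,0,0,0,50],
    [529,-8,-423,0,0,0,50],
    [529,-8,-423,0,0,0,50],
    [529,-8,-423,0,0,0,50],
    [529,-8,-423,0,0,0,50]
  ],
  "newtons": 15
}}

```text
time: 2.7
position: [0.4545, 0.2098, 0.2288]
tool_rot: [-0.702, 0.084, -0.085, 0.702]
ft_force: [1.1, 1.6, -0.3]
grip_width: 0.05
```

Call:
{"method": "drive_tool", "body": {
  "plan": [
    [137,0,-110,0,0,0,50],
    [137,0,-110,0,0,0,50],
    [137,0,-110,0,0,0,50],
    [137,0,-110,0,0,0,50],
    [137,0,-110,0,0,0,50],
    [137,0,-110,0,0,0,50]
  ]
}}

```text
time: 3.3
position: [0.5601, 0.072, 0.2282]
tool_rot: [-0.702, 0.085, -0.084, 0.702]
ft_force: [-0.2, 0.8, 0.2]
grip_width: 0.0498
```

```bash
python3 - <<'E'
from h import *
np.set_printoptions(precision=4,suppress=True)
im,k=cam('wrist'); cv2.imwrite('pics/w1.png',im)
for t,z in [('spindle_top',.1215),('crown',.0835),('disc_face',.066)]:
    for r in mark_of('wrist',t)[:2]: print(t,np.round(r['location'],1),round(r['conf'],2),atz(k,r['location'],z))
o=get_obs();print(o['position'],o['q'],o['time'])
E
```

```text
spindle_top [319.6 199.8] 0.57 [0.5609 0.0709 0.1215]
crown [316.6 183. ] 0.7 [0.5548 0.0696 0.0835]
disc_face [318.5 183.6] 0.59 [0.5597 0.0701 0.066 ]
[0.5594 0.0736 0.2285] [-0.0674  0.4388  1.5801  0.0002  1.1235 -1.4013] 3.5
```

View pics/w1.png

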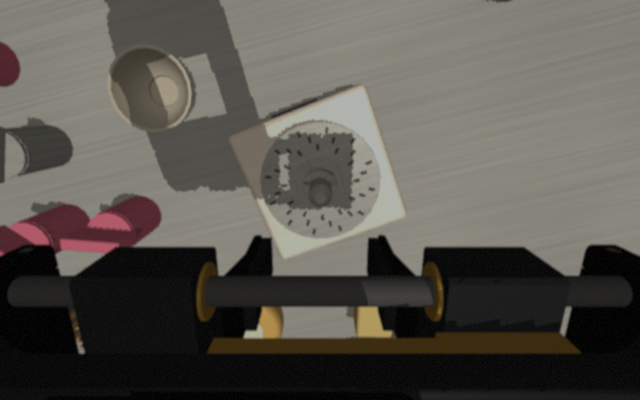

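The wrist view shows the disc centred near (320,180) with the spindle tip near (320,190), clear of obstacles. I'll check that the axis is consistent in an enlarged crop with the predictions overlaid.

```bash
python3 - <<'E'
from h import *
np.set_printoptions(precision=4,suppress=True)
im,k=cam('wrist')
D=atz(k,(320.3,179.5),.066);print(D)
big=cv2.resize(im[100:260,220:420],None,fx=3.75,fy=3.75,interpolation=cv2.INTER_CUBIC)
big=cv2.convertScaleAbs(big,alpha=1.6)
def circ(P,z,r,col):
    pts=np.array([proj(k,[P[0]+r*np.cos(a),P[1]+r*np.sin(a),z]) for a in np.linspace(0,6.28,60)])
    cv2.polylines(big,[((pts-[220,100]+.5)*3.75).astype(int)],True,col,1)
P=[.5605,.0705]
circ(P,.066,.06,(0,0,255));circ(P,.1215,.005,(0,255,0));circ(P,.1125,.0105,(0,255,255));circ(P,.0835,.0165,(255,0,0))
cv2.imwrite('pics/w1c.png',big)
E
```

```text
[0.5555 0.0743 0.066 ]
```

View pics/w1c.png

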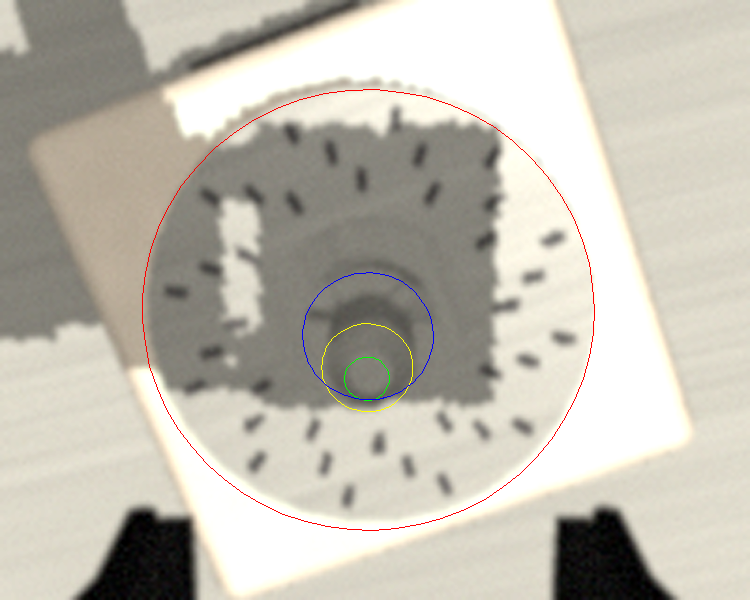

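The overlay fits to about 1.5 mm, so I take the spindle axis as (0.559,0.0707). Next, to the nut.

Call:
{"method": "drive_tool", "body": {
  "plan": [
    [-27,10,-307,0,8,0,50],
    [-27,18,-307,0,15,0,50],
    [-27,18,-307,0,15,0,50],
    [-27,18,-307,0,15,0,50],
    [-27,18,-307,0,15,0,50],
    [-27,18,-307,0,15,0,50],
    [-27,18,-307,0,15,0,50],
    [-27,18,-307,0,15,0,50],
    [-27,18,-307,0,15,0,50]
  ]
}}

```text
time: 4.45
position: [0.4617, -0.2181, 0.2105]
tool_rot: [-0.685, 0.175, -0.175, 0.685]
ft_force: [-0.3, 0.6, -0.1]
grip_width: 0.0498
```

```bash
python3 - <<'E'
from h import *
np.set_printoptions(precision=4,suppress=True)
im,k=cam('wrist'); cv2.imwrite('pics/w2.png',im)
for t,z in [('nut_bar',.088),('nut',0)]:
    for r in mark_of('wrist',t)[:4]: print(t,np.round(r['location'],1),round(r['conf'],2),atz(k,r['location'],z))
o=get_obs();print(o['position'],R.from_quat(o['tool_rot']).as_matrix(),o['q'],o['time'])
E
```

```text
nut_bar [240.9 101. ] 0.96 [ 0.3621 -0.2376  0.088 ]
nut_bar [315.7 189.8] 0.83 [ 0.4568 -0.2201  0.088 ]
nut_bar [430.8 246.1] 0.83 [ 0.5547 -0.1529  0.088 ]
nut_bar [200.5 208.1] 0.67 [ 0.4222 -0.3184  0.088 ]
nut [257.3 102. ] 0.94 [ 0.3613 -0.2397  0.    ]
nut [222.3 181.6] 0.81 [ 0.4164 -0.3205  0.    ]
nut [316.2 171.9] 0.77 [ 0.458  -0.2211  0.    ]
nut [406.1 220.1] 0.77 [ 0.5595 -0.156   0.    ]
[ 0.4621 -0.2178  0.2106] [[ 0.8786  0.      0.4775]
 [-0.4775  0.0004  0.8786]
 [-0.0002 -1.      0.0003]] [-0.6597  0.391   1.729   0.0004  1.0219 -1.7329] 4.6
```

View pics/w2.png

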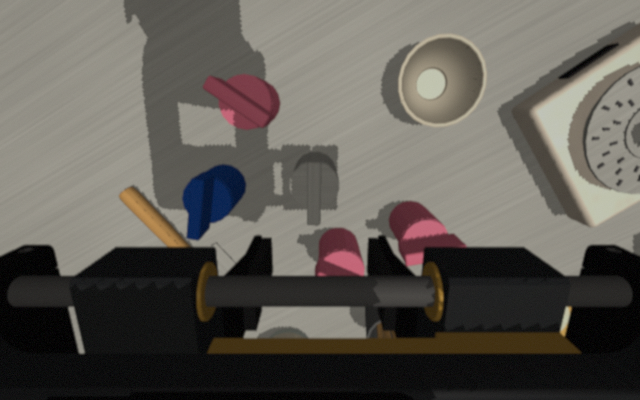

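The nut is in the middle at (315,190), its bar upright in the image and so aligned with the tool's x. Blue is left and pink lies ahead and behind, all clear of the fingers. Descend and grip.

Call:
{"method": "drive_tool", "body": {
  "plan": [
    [-3,0,-4,0,0,0,36],
    [-3,40,-4,0,0,0,36],
    [-3,80,-4,0,0,0,36],
    [-3,110,-4,0,0,0,36],
    [-3,130,-4,0,0,0,36],
    [-3,140,-4,0,0,0,36],
    [-3,140,-4,0,0,0,36],
    [-3,140,-4,0,0,0,0],
    [-3,140,-4,0,0,0,0],
    [-3,140,-4,0,0,0,0]
  ],
  "newtons": 20
}}

```text
time: 5.6
position: [0.4577, -0.2222, 0.0716]
tool_rot: [0.685, -0.174, 0.176, -0.685]
ft_force: [-0.1, 0.2, -0.8]
grip_width: 0.0196
```

Call:
{"method": "drive_tool", "body": {
  "plan": [
    [0,0,0,0,0,0,0],
    [0,0,0,0,0,0,0],
    [0,-2,0,0,0,0,0],
    [0,-6,0,0,0,0,0]
  ]
}}

```text
time: 6.0
position: [0.4566, -0.2214, 0.0763]
tool_rot: [-0.685, 0.176, -0.175, 0.685]
ft_force: [-0.4, 0.1, -2.4]
grip_width: 0.0118
```

Call:
{"method": "drive_tool", "body": {
  "plan": [
    [0,-50,0,0,0,0,0],
    [0,-100,0,0,0,0,0],
    [0,-145,0,0,0,0,0],
    [-10,-150,50,0,8,0,0],
    [-20,-150,100,0,16,0,0],
    [-29,-150,150,0,24,0,0],
    [-38,-150,200,0,32,0,0],
    [-45,-150,250,0,40,0,0],
    [-49,-150,290,0,46,0,0],
    [-49.5,-150,305.5,0,46,0,0]
  ]
}}

```text
time: 7.0
position: [0.5599, 0.0723, 0.2262]
tool_rot: [0.562, -0.43, 0.429, -0.562]
ft_force: [0.9, -0.9, -2.2]
grip_width: 0.0116
```

Call:
{"method": "drive_tool", "body": {
  "plan": [
    [0,0,0,0,0,0,0],
    [0,0,0,0,0,0,0]
  ]
}}

```text
time: 7.2
position: [0.5595, 0.0709, 0.2259]
tool_rot: [0.563, -0.429, 0.428, -0.562]
ft_force: [0.4, -0.9, -2.5]
grip_width: 0.0121
```

```bash
python3 - <<'E'
from h import *
np.set_printoptions(precision=4,suppress=True)
im,k=cam('wrist'); cv2.imwrite('pics/w3.png',im)
s,ks=cam('scene');t,kt=cam('side')
o=get_obs();print(o['position'],R.from_quat(o['tool_rot']).as_matrix(),o['q'],o['ft_force'],o['time'])
P=o['position']
print('nut_bar wrist',proj(k,P+[0,0,.019]),[r['location'] for r in mark_of('wrist','nut_bar')[:2]])
for n,kk in (('scene',ks),('side',kt)): 
    print(n,proj(kk,P+[0,0,.019]))
    for tn in ('nut_bar','spindle_top','crown'): print(tn,[(r['location'],round(r['conf'],2)) for r in mark_of(n,tn)[:5]])
def crop(im,k): 
    c=proj(k,[.559,.0707,.16]).astype(int); return cv2.resize(im[c[1]-50:c[1]+50,c[0]-35:c[0]+35],None,fx=5.5,fy=5.5,interpolation=cv2.INTER_CUBIC)
cv2.imwrite('pics/c3.png',np.hstack([crop(s,ks),crop(t,kt)]))
E
```

```text
[0.5594 0.069  0.2262] [[ 0.263  -0.0014  0.9648]
 [-0.9648 -0.0003  0.263 ]
 [-0.     -1.     -0.0014]] [-0.0753  0.4411  1.5835 -0.0005  1.1184 -0.3413] [ 0.0116 -0.7461 -2.5595] 7.35
nut_bar wrist [318.7305 272.7151] [[320.2, 269.6]]
scene [355.3644 192.0759]
nut_bar [([354.9, 195.8], 0.91), ([296.7, 188.2], 0.91), ([291.0, 141.2], 0.65), ([322.3, 146.0], 0.6)]
spindle_top [([348.6, 224.3], 0.85)]
crown [([349.9, 231.0], 0.61), ([260.7, 213.3], 0.36)]
side [319.2234 123.6431]
nut_bar [([331.8, 228.6], 0.94), ([271.6, 284.6], 0.85), ([318.1, 124.8], 0.72), ([241.8, 259.9], 0.72), ([335.9, 252.2], 0.7)]
spindle_top [([316.8, 172.3], 0.76), ([319.0, 125.0], 0.66), ([400.7, 233.5], 0.39)]
crown [([320.4, 180.1], 0.93)]
```

View pics/c3.png

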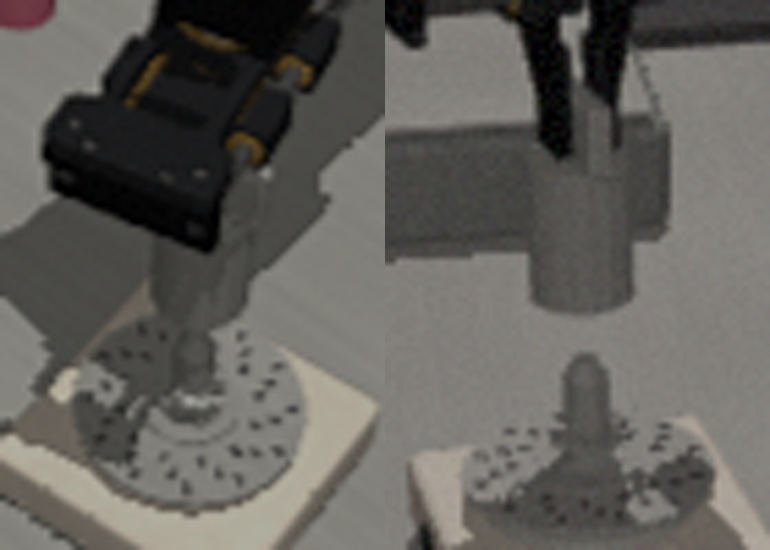

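Call:
{"method": "drive_tool", "body": {
  "plan": [
    [-0.6,15,1.4,0,0,0,0],
    [-0.6,28,1.4,0,0,0,0],
    [-0.6,33,1.4,0,0,0,0],
    [-0.6,38,1.4,0,0,0,0],
    [-0.6,42,1.4,0,0,0,0],
    [-0.6,42,1.4,0,0,0,0]
  ],
  "newtons": 12
}}

```text
time: 8.3
position: [0.5612, 0.071, 0.184]
tool_rot: [0.562, -0.429, 0.429, -0.562]
ft_force: [-0.4, -0.8, -1.8]
grip_width: 0.0118
```

```bash
cat > s.py <<'E'
from h import *
np.set_printoptions(precision=4,suppress=True)
o=get_obs();print(o['position'],o['ft_force'],o['moment'],o['time'],o['q'][5])
E
python3 s.py
```

```text
[0.5612 0.071  0.184 ] [-0.4378 -0.8208 -1.796 ] [-0.0469  0.0726  0.0296] 8.3 -0.33900768464169534
```

Call:
{"method": "drive_tool", "body": {
  "plan": [
    [0,2,0,0,0,0,0],
    [0,4,0,0,0,0,0],
    [0,6,0,0,0,0,0]
  ]
}}

```text
time: 8.6
position: [0.5615, 0.071, 0.1786]
tool_rot: [-0.562, 0.429, -0.429, 0.562]
ft_force: [0.1, -0.3, -1.5]
grip_width: 0.0122
```

Call:
{"method": "drive_tool", "body": {
  "plan": [
    [0,2,0,0,0,0,0],
    [0,4,0,0,0,0,0],
    [0,6,0,0,0,0,0]
  ]
}}

```text
time: 8.9
position: [0.5614, 0.071, 0.1723]
tool_rot: [0.562, -0.429, 0.429, -0.562]
ft_force: [0.8, 0.1, -2.4]
grip_width: 0.0117
```

Call:
{"method": "drive_tool", "body": {
  "plan": [
    [0,3,0,0,0,0,0],
    [0,6,0,0,0,0,0],
    [0,9,0,0,0,0,0],
    [0,9,0,0,0,0,0]
  ]
}}

```text
time: 9.3
position: [0.5611, 0.071, 0.1629]
tool_rot: [0.562, -0.429, 0.429, -0.562]
ft_force: [0.5, -0.4, -1.2]
grip_width: 0.0119
```

Call:
{"method": "drive_tool", "body": {
  "plan": [
    [0,2,0,0,0,0,0],
    [0,4,0,0,0,0,0],
    [0,6,0,0,0,0,0],
    [0,6,0,0,0,0,0]
  ]
}}

```text
time: 9.7
position: [0.5612, 0.071, 0.1572]
tool_rot: [0.562, -0.429, 0.429, -0.562]
ft_force: [-0.2, 0.8, -1.7]
grip_width: 0.0119
```

Call:
{"method": "drive_tool", "body": {
  "plan": [
    [0,1,0,0,0,0,0],
    [0,2,0,0,0,0,0],
    [0,2,0,0,0,0,0]
  ]
}}

```text
time: 10.0
position: [0.5616, 0.0709, 0.1567]
tool_rot: [-0.562, 0.429, -0.429, 0.562]
ft_force: [-1.8, -0.7, 5.8]
grip_width: 0.0123
```

Call:
{"method": "drive_tool", "body": {
  "plan": [
    [0,1,0,0,0,0,0],
    [0,1,0,0,0,0,0]
  ]
}}

```text
time: 10.2
position: [0.5618, 0.0707, 0.1565]
tool_rot: [-0.562, 0.428, -0.429, 0.562]
ft_force: [-3.3, 0.3, 9.7]
grip_width: 0.012
```

Call:
{"method": "drive_tool", "body": {
  "plan": [
    [0,1,0,0,0,0,0],
    [0,1,0,0,0,0,0]
  ]
}}

```text
time: 10.4
position: [0.5622, 0.0706, 0.1563]
tool_rot: [-0.562, 0.428, -0.43, 0.563]
ft_force: [-3.3, -1.3, 13.3]
grip_width: 0.0118
```

The nut landed at TCP z 0.157, about 3 mm higher than expected, so it may be on a stop. Relieve the pressure, loosen the fingers to 15 mm so the nut is free to drop, and turn counter-clockwise.

Call:
{"method": "drive_tool", "body": {
  "plan": [
    [0,-3,0,0,0,0,12],
    [0,-3,0,0,0,0,15],
    [0,-3,0,0,0,0,15],
    [0,-3,0,0,0,0,15],
    [0,-3,0,0,0,0,15]
  ]
}}

```text
time: 10.9
position: [0.5615, 0.071, 0.1562]
tool_rot: [0.562, -0.429, 0.429, -0.562]
ft_force: [-1.2, -0.8, -0.0]
grip_width: 0.0147
```

```bash
cat > v.py <<'E'
import sys
from h import *
np.set_printoptions(precision=4,suppress=True)
o=get_obs();print(o['position'],o['ft_force'],o['moment'],o['time'],o['q'][5],o['grip_width'])
im,k=cam('wrist');cv2.imwrite(f'pics/{sys.argv[1]}w.png',im)
s,ks=cam('side')
c=proj(ks,[.561,.071,.13]).astype(int); a=cv2.resize(s[c[1]-50:c[1]+50,c[0]-35:c[0]+35],None,fx=5,fy=5,interpolation=cv2.INTER_CUBIC)
b=cv2.resize(im[150:350,240:400],None,fx=2.5,fy=2.5)
cv2.imwrite(f'pics/{sys.argv[1]}.png',np.hstack([a,b]))
cv2.imwrite(f'pics/{sys.argv[1]}s.png',s)
E
python3 v.py a
```

```text
[0.5615 0.071  0.1562] [-1.2339 -0.8304 -0.0242] [-0.1011  0.0387 -0.0003] 10.9 -0.3390184302396261 0.014735373607474038
```

View pics/a.png

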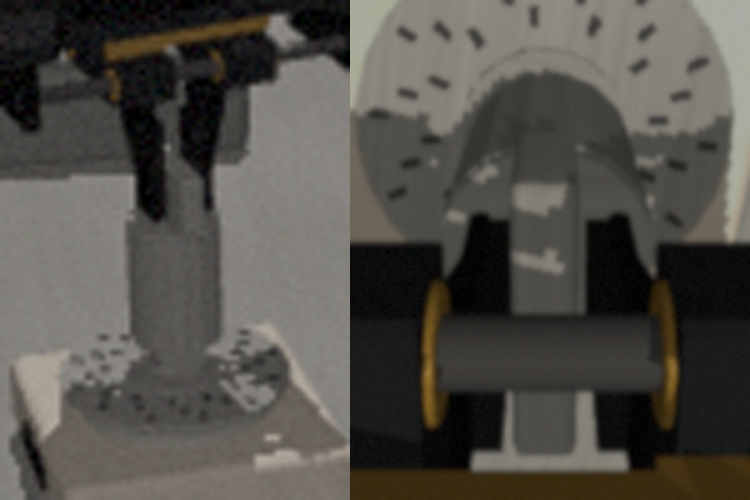

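Call:
{"method": "drive_tool", "body": {
  "plan": [
    [0,0,0,0,-4,0,15],
    [0,0,0,0,-8,0,15],
    [0,0,0,0,-12,0,15],
    [0,0,0,0,-16,0,15],
    [0,0,0,0,-20,0,15],
    [0,0,0,0,-24,0,15],
    [0,0,0,0,-28,0,15]
  ]
}}

```text
time: 11.7
position: [0.5613, 0.0709, 0.1563]
tool_rot: [0.65, -0.279, 0.279, -0.65]
ft_force: [-1.0, -1.1, 0.4]
grip_width: 0.0152
```

```bash
cat > d.py <<'E'
import sys
from h import *
np.set_printoptions(precision=3,suppress=True)
o=get_obs();print(o['position'],o['ft_force'],o['moment'],o['time'],o['q'][5],o['grip_width'])
s,ks=cam('side'); cv2.imwrite(f'pics/{sys.argv[1]}s.png',s)
w,kw=cam('wrist'); cv2.imwrite(f'pics/{sys.argv[1]}w.png',w)
a=cv2.imread('pics/as.png'); aw=cv2.imread('pics/aw.png')
def prof(im):
    c=proj(ks,[.561,.071,.13]).astype(int); g=cv2.cvtColor(im,cv2.COLOR_BGR2GRAY).astype(float)
    return g[c[1]-20:c[1]+35,c[0]-5:c[0]+6].mean(1).round().astype(int)
print('side col profile ref',prof(a));print('now',prof(s))
def bw(im,r): return cv2.cvtColor(im,cv2.COLOR_BGR2GRAY)[r,290:350]
for r in (258,): print('ref',bw(aw,r));print('now',bw(w,r))
E
python3 d.py b
```

```text
[0.561 0.071 0.156] [-0.977 -1.113  0.386] [-0.097  0.059 -0.008] 11.7 -0.830579298107729 0.015220390128950115
side col profile ref [32 34 42 50 51 54 61 60 57 56 57 58 59 61 73 79 79 84 82 86 85 85 86 85
 86 85 85 84 84 84 84 85 85 84 86 85 86 85 86 86 84 83 81 82 83 77 75 77
 80 73 73 71 70 70 75]
now [11 13 17 34 43 44 46 45 43 44 43 43 45 49 68 76 77 78 86 84 85 85 85 85
 85 85 85 85 84 86 85 85 84 84 85 85 85 86 84 85 86 84 82 81 80 77 75 77
 80 74 72 73 67 70 76]
ref [  2   4   2   4   7   7  11   6  11   3   8  10   8  24  47  64  73  77
  78  78  77  77  80  83  82  84  91  99 104 104 111 118 121 121 113  94
  79  74  72  66  64  70  72  63  39  15   9  10   9   6  12   7   9   6
   4  10   3   8   1   6]
now [ 9  4  6  9  8 11 10  6  8  5 10  8  9 11 23 50 64 60 54 58 68 76 80 84
 84 84 83 80 79 81 79 81 82 81 82 84 82 83 82 81 82 79 76 74 67 49 23  6
  8  9 10 11  7  8 10  9  7  2 13  1]
```

Call:
{"method": "drive_tool", "body": {
  "plan": [
    [0,0,0,0,-4,0,15],
    [0,0,0,0,-8,0,15],
    [0,0,0,0,-12,0,15],
    [0,0,0,0,-16,0,15],
    [0,0,0,0,-20,0,15],
    [0,0,0,0,-24,0,15],
    [0,0,0,0,-28,0,15]
  ]
}}

```text
time: 12.5
position: [0.5614, 0.0711, 0.1564]
tool_rot: [-0.698, 0.114, -0.114, 0.698]
ft_force: [-0.1, 0.7, 0.6]
grip_width: 0.0153
```

```bash
sed -i "/^for r in/d; s/print('side col profile ref',prof(a));//" d.py; python3 d.py b2
```

```text
[0.561 0.071 0.156] [-0.111  0.703  0.648] [ 0.054  0.001 -0.022] 12.5 -1.3174472553804404 0.01531146731852875
now [11 14 17 29 32 31 31 29 33 27 29 27 28 36 73 77 76 77 84 83 85 83 84 85
 84 85 85 84 84 85 84 85 85 84 84 84 85 84 86 85 83 85 81 83 80 76 75 76
 80 73 71 71 67 70 74]
```

Call:
{"method": "drive_tool", "body": {
  "plan": [
    [0,0,0,0,-4,0,15],
    [0,0,0,0,-8,0,15],
    [0,0,0,0,-12,0,15],
    [0,0,0,0,-16,0,15],
    [0,0,0,0,-20,0,15],
    [0,0,0,0,-20,0,15]
  ]
}}

```text
time: 13.2
position: [0.5614, 0.071, 0.1564]
tool_rot: [-0.707, -0.007, 0.007, 0.707]
ft_force: [-0.4, 0.3, 0.3]
grip_width: 0.0151
```

```bash
python3 d.py b3
```

```text
[0.561 0.071 0.156] [-0.412  0.261  0.276] [0.04  0.036 0.011] 13.2 -1.6631753766400827 0.015087074993738748
now [13 15 20 23 23 25 24 27 22 23 23 25 24 33 75 71 75 77 82 85 84 84 84 84
 84 84 84 84 83 84 85 85 84 84 84 85 85 85 84 86 84 86 81 81 81 76 74 76
 79 74 71 71 68 70 74]
```

Call:
{"method": "drive_tool", "body": {
  "plan": [
    [0,0,0,0,-4,0,15],
    [0,0,0,0,-8,0,15],
    [0,0,0,0,-12,0,15],
    [0,0,0,0,-16,0,15],
    [0,0,0,0,-20,0,15],
    [0,0,0,0,-20,0,15]
  ]
}}

```text
time: 13.9
position: [0.5615, 0.071, 0.1565]
tool_rot: [-0.695, -0.13, 0.13, 0.695]
ft_force: [0.3, 0.5, 0.5]
grip_width: 0.0149
```

```bash
python3 d.py b4
```

```text
[0.562 0.071 0.156] [0.29  0.468 0.542] [ 0.078 -0.006 -0.018] 13.9 -2.012560608383725 0.01491095046481625
now [ 9 11 11  8 12 11 23 28 33 28 29 25 33 49 76 84 84 83 80 76 77 77 84 85
 85 85 84 85 85 85 84 84 85 84 84 85 85 84 85 84 84 85 85 84 85 82 75 77
 80 75 76 73 69 71 75]
```

The side profile shifted down 4 px (about 10 mm), so the nut has dropped. One look to confirm.

```bash
python3 v.py c
```

```text
[0.5615 0.071  0.1565] [-0.1495  0.3388  0.0754] [ 0.0327 -0.0225  0.0152] 14.0 -2.011944901062573 0.014933788588977336
```

View pics/c.png

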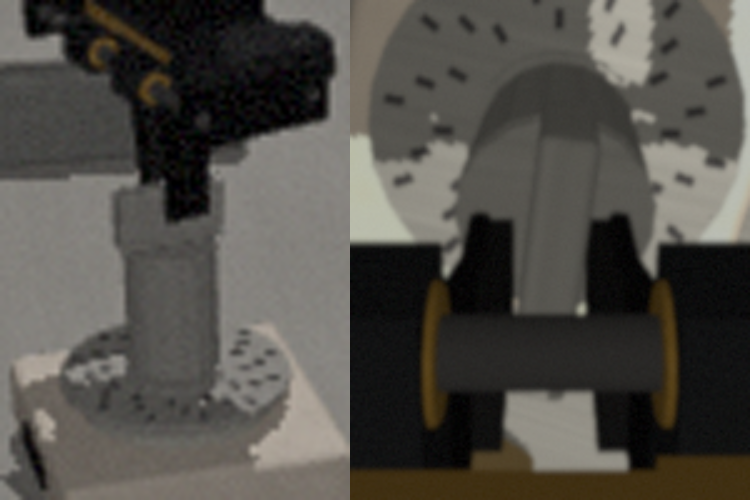

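The nut has dropped about 10 mm and stands square, its bar still between the fingers. Lower the fingers 10 mm, keep them loose at 13.5 mm, and turn clockwise.

Call:
{"method": "drive_tool", "body": {
  "plan": [
    [0,5,0,0,0,0,15],
    [0,10,0,0,0,0,14],
    [0,10,0,0,0,0,13.5],
    [0,10,0,0,5,0,13.5],
    [0,10,0,0,10,0,13.5],
    [0,10,0,0,15,0,13.5],
    [0,10,0,0,20,0,13.5],
    [0,10,0,0,25,0,13.5],
    [0,10,0,0,30,0,13.5],
    [0,10,0,0,30,0,13.5]
  ],
  "newtons": 5
}}

```text
time: 15.1
position: [0.5613, 0.0709, 0.1462]
tool_rot: [0.705, -0.054, 0.053, -0.705]
ft_force: [0.4, 0.1, -0.8]
grip_width: 0.0134
```

```bash
python3 d.py e1
```

```text
[0.561 0.071 0.146] [ 0.366  0.098 -0.831] [ 0.11  -0.02   0.017] 15.1 -1.490862775196703 0.01343581813518901
now [11  9  8 15 29 33 27 21 27 26 25 27 26 24 23 23 23 45 82 77 76 76 78 84
 84 86 84 85 84 85 84 85 84 85 85 83 85 85 85 84 85 84 84 85 84 85 77 78
 79 73 70 71 69 70 75]
```

Call:
{"method": "drive_tool", "body": {
  "plan": [
    [0,0,0,0,5,0,13.5],
    [0,0,0,0,10,0,13.5],
    [0,0,0,0,15,0,13.5],
    [0,0,0,0,20,0,13.5],
    [0,0,0,0,25,0,13.5],
    [0,0,0,0,30,0,13.5],
    [0,0,0,0,35,0,13.5],
    [0,0,0,0,40,0,13.5],
    [0,0,0,0,40,0,13.5]
  ]
}}

```text
time: 16.1
position: [0.5614, 0.0709, 0.1464]
tool_rot: [0.645, -0.291, 0.291, -0.644]
ft_force: [-0.2, -0.3, -0.0]
grip_width: 0.0133
```

```bash
python3 d.py e2
```

```text
[0.561 0.071 0.146] [-0.161 -0.301 -0.013] [-0.063  0.02   0.003] 16.1 -0.7941395196757716 0.013348486041568802
now [ 9 12 12  9 13 13 10 12 21 36 43 45 42 46 44 43 45 63 78 81 78 76 76 78
 88 83 86 86 85 86 85 85 86 87 84 86 85 85 86 86 86 86 86 85 86 86 84 83
 80 74 72 72 69 70 76]
```

Call:
{"method": "drive_tool", "body": {
  "plan": [
    [0,0,0,0,4,0,13.5],
    [0,0,0,0,8,0,13.5],
    [0,0,0,0,12,0,13.5],
    [0,0,0,0,16,0,13.5],
    [0,0,0,0,20,0,13.5],
    [0,0,0,0,24,0,13.5],
    [0,0,0,0,24,0,13.5]
  ]
}}

```text
time: 16.9
position: [0.5611, 0.071, 0.1463]
tool_rot: [0.57, -0.419, 0.418, -0.57]
ft_force: [-0.3, 0.5, -0.5]
grip_width: 0.014
```

```bash
python3 d.py e3
```

```text
[0.561 0.071 0.146] [-0.258  0.516 -0.502] [-0.068  0.116  0.014] 16.9 -0.3757678130671318 0.014004706636843228
now [20 28 26 31 38 41 36 31 33 35 48 54 57 56 55 53 56 64 74 76 76 77 78 80
 87 83 86 86 86 86 86 86 86 86 86 86 85 85 85 85 85 86 86 86 86 86 86 82
 80 73 73 72 70 71 76]
```

Call:
{"method": "drive_tool", "body": {
  "plan": [
    [0,0,0,0,4,0,13.5],
    [0,0,0,0,8,0,13.5],
    [0,0,0,0,12,0,13.5],
    [0,0,0,0,16,0,13.5],
    [0,0,0,0,16,0,13.5]
  ],
  "newtons": 20
}}

```text
time: 17.5
position: [0.56, 0.0711, 0.1454]
tool_rot: [0.507, -0.495, 0.493, -0.505]
ft_force: [-1.6, 0.0, -5.2]
grip_width: 0.0138
```

```bash
python3 d.py e4
```

```text
[0.56  0.071 0.145] [-1.551  0.022 -5.241] [-0.04   0.221  0.092] 17.5 -0.09663416782749286 0.013831391242191614
now [35 41 44 43 65 64 56 57 49 45 46 48 53 60 59 58 60 71 75 76 78 77 80 81
 83 85 86 85 85 85 86 85 85 85 85 85 84 85 85 86 85 85 86 86 86 84 86 83
 82 76 71 71 72 69 73]
```

Thread engagement is now felt (moment 0.09 Nm, pull −5 N). Let go, rise, and measure the nut's height by touching the bar top lightly with shut fingers.

Call:
{"method": "drive_tool", "body": {
  "plan": [
    [0,0,0,0,0,0,26],
    [0,0,0,0,0,0,26],
    [0,-15,0,0,0,0,26],
    [0,-30,0,0,0,0,26],
    [0,-30,0,0,0,0,0],
    [0,-30,0,0,0,0,0],
    [0,-30,0,0,0,0,0],
    [0,-25,0,0,0,0,0],
    [0,-21,0,0,0,0,0],
    [0,-19,0,0,0,0,0]
  ]
}}

```text
time: 18.6
position: [0.5608, 0.071, 0.1643]
tool_rot: [0.506, -0.495, 0.494, -0.505]
ft_force: [-0.3, 0.1, 0.6]
grip_width: 0.0004
```

```bash
python3 d.py e5
```

```text
[0.561 0.071 0.164] [-0.306  0.063  0.579] [-0.131  0.089  0.023] 18.6 -0.09469892877909881 0.0003933002745575469
now [22 26 29 34 42 44 41 39 43 50 78 91 87 87 88 89 85 86 79 78 79 78 79 80
 82 85 84 85 86 85 85 85 85 85 85 86 86 85 85 85 85 85 85 85 86 84 85 84
 81 75 72 71 71 70 72]
```

Call:
{"method": "drive_tool", "body": {
  "plan": [
    [0,0.7,0,0,0,0,0],
    [0,0.7,0,0,0,0,0]
  ]
}}

```text
time: 18.9
position: [0.5615, 0.071, 0.1647]
tool_rot: [0.506, -0.494, 0.494, -0.506]
ft_force: [-0.9, -0.7, -0.5]
grip_width: 0.0003
```

Call:
{"method": "drive_tool", "body": {
  "plan": [
    [0,0.7,0,0,0,0,0],
    [0,0.7,0,0,0,0,0]
  ]
}}

```text
time: 19.1
position: [0.5615, 0.071, 0.1641]
tool_rot: [-0.506, 0.494, -0.494, 0.506]
ft_force: [-1.4, -0.1, -0.0]
grip_width: 0.0006
```

Call:
{"method": "drive_tool", "body": {
  "plan": [
    [0,0.7,0,0,0,0,0],
    [0,0.7,0,0,0,0,0]
  ]
}}

```text
time: 19.3
position: [0.5614, 0.071, 0.1633]
tool_rot: [0.506, -0.494, 0.494, -0.506]
ft_force: [-0.5, -0.1, 0.6]
grip_width: 0.0003
```

Call:
{"method": "drive_tool", "body": {
  "plan": [
    [0,0.7,0,0,0,0,0],
    [0,0.7,0,0,0,0,0]
  ]
}}

```text
time: 19.5
position: [0.5615, 0.071, 0.1629]
tool_rot: [-0.506, 0.494, -0.494, 0.506]
ft_force: [-0.7, 0.1, 1.8]
grip_width: 0.0006
```

Call:
{"method": "drive_tool", "body": {
  "plan": [
    [0,0.7,0,0,0,0,0],
    [0,0.7,0,0,0,0,0]
  ]
}}

```text
time: 19.7
position: [0.5615, 0.071, 0.1622]
tool_rot: [-0.506, 0.494, -0.494, 0.506]
ft_force: [-0.9, 0.1, 2.6]
grip_width: 0.0005
```

Call:
{"method": "drive_tool", "body": {
  "plan": [
    [0,0.5,0,0,0,0,0],
    [0,0.5,0,0,0,0,0]
  ]
}}

```text
time: 19.9
position: [0.5615, 0.071, 0.1617]
tool_rot: [-0.506, 0.494, -0.494, 0.506]
ft_force: [-1.6, 0.1, 3.8]
grip_width: 0.0007
```

The touch met the bar top near 0.163 m and then gave softly, so the disc is only about 1 mm down. Regrip loosely and turn 20° more.

Call:
{"method": "drive_tool", "body": {
  "plan": [
    [0,-15,0,0,0,0,0],
    [0,-15,0,0,0,0,26],
    [0,-15,0,0,0,0,26],
    [0,0,0,0,0,0,26],
    [0,12,0,0,0,0,26],
    [0,21,0,0,0,0,26],
    [0,21,0,0,0,0,13.5],
    [0,21,0,0,0,0,13.5],
    [0,21,0,0,0,0,13.5]
  ]
}}

```text
time: 20.8
position: [0.5608, 0.071, 0.1402]
tool_rot: [0.506, -0.495, 0.494, -0.505]
ft_force: [-1.1, 0.1, -1.6]
grip_width: 0.015
```

Call:
{"method": "drive_tool", "body": {
  "plan": [
    [0,0,0,0,4,0,13.5],
    [0,0,0,0,8,0,13.5],
    [0,0,0,0,12,0,13.5],
    [0,0,0,0,16,0,13.5],
    [0,0,0,0,20,0,13.5],
    [0,0,0,0,20,0,13.5]
  ]
}}

```text
time: 21.4
position: [0.5593, 0.0709, 0.1389]
tool_rot: [-0.414, 0.575, -0.573, 0.411]
ft_force: [-2.2, -0.1, -9.6]
grip_width: 0.0139
```

```bash
python3 d.py e6
```

```text
[0.559 0.071 0.139] [-2.242 -0.082 -9.605] [-0.272  0.257  0.289] 21.4 0.25358807915470943 0.013909794606729396
now [30 37 34 39 57 58 56 46 64 46 42 41 45 44 54 52 52 55 61 64 78 83 81 82
 84 83 83 85 84 86 85 85 86 85 86 84 85 85 85 84 86 85 86 85 85 86 85 85
 82 80 73 72 71 70 69]
```

Call:
{"method": "drive_tool", "body": {
  "plan": [
    [0,0,0,0,0,0,26],
    [0,0,0,0,0,0,26],
    [0,-18,0,0,0,0,26],
    [0,-36,0,0,0,0,26],
    [0,-36,0,0,0,0,0],
    [0,-36,0,0,0,0,0],
    [0,-36,0,0,0,0,0],
    [0,-28,0,0,0,0,0],
    [0,-25,0,0,0,0,0],
    [0,-23,0,0,0,0,0]
  ]
}}

```text
time: 22.5
position: [0.5607, 0.071, 0.1621]
tool_rot: [-0.413, 0.575, -0.574, 0.412]
ft_force: [-0.6, -0.8, 0.3]
grip_width: 0.0008
```

Call:
{"method": "drive_tool", "body": {
  "plan": [
    [0,0,0,0,0,0,0],
    [0,0,0,0,0,0,0]
  ]
}}

```text
time: 22.7
position: [0.5614, 0.071, 0.1632]
tool_rot: [-0.412, 0.575, -0.574, 0.412]
ft_force: [-0.1, 0.1, 0.4]
grip_width: 0.0004
```

Call:
{"method": "drive_tool", "body": {
  "plan": [
    [0,0.7,0,0,0,0,0],
    [0,0.7,0,0,0,0,0]
  ]
}}

```text
time: 22.9
position: [0.5615, 0.071, 0.1628]
tool_rot: [0.412, -0.574, 0.575, -0.412]
ft_force: [0.1, 0.4, 0.2]
grip_width: 0.0006
```

Call:
{"method": "drive_tool", "body": {
  "plan": [
    [0,0.7,0,0,0,0,0],
    [0,0.7,0,0,0,0,0]
  ]
}}

```text
time: 23.1
position: [0.5614, 0.071, 0.1621]
tool_rot: [0.412, -0.575, 0.575, -0.412]
ft_force: [-0.6, 0.5, -0.0]
grip_width: 0.0005
```

Call:
{"method": "drive_tool", "body": {
  "plan": [
    [0,0.7,0,0,0,0,0],
    [0,0.7,0,0,0,0,0]
  ]
}}

```text
time: 23.3
position: [0.5615, 0.071, 0.1615]
tool_rot: [0.412, -0.574, 0.575, -0.412]
ft_force: [0.1, 0.2, 0.7]
grip_width: 0.0007
```

Call:
{"method": "drive_tool", "body": {
  "plan": [
    [0,0.6,0,0,0,0,0],
    [0,0.6,0,0,0,0,0]
  ]
}}

```text
time: 23.5
position: [0.5616, 0.0709, 0.1613]
tool_rot: [0.412, -0.574, 0.575, -0.412]
ft_force: [-1.2, 0.2, 3.4]
grip_width: 0.0005
```

Call:
{"method": "drive_tool", "body": {
  "plan": [
    [0,0.5,0,0,0,0,0],
    [0,0.5,0,0,0,0,0]
  ]
}}

```text
time: 23.7
position: [0.5616, 0.071, 0.1608]
tool_rot: [0.412, -0.574, 0.575, -0.412]
ft_force: [-0.8, -0.4, 6.1]
grip_width: 0.0006
```

The second touch was firm at 0.1614 m (softening only above about 4–5 N). That puts the nut's underside at about 0.0633, so the disc is about 2.7 mm down and the force threshold agrees. Retreat and check.

Call:
{"method": "drive_tool", "body": {
  "plan": [
    [0,-30,0,0,0,0,0],
    [0,-75,0,0,0,0,0],
    [0,-120,0,0,0,0,0],
    [0,-120,0,0,0,0,0],
    [0,-120,0,0,0,0,0]
  ]
}}

```text
time: 24.2
position: [0.5618, 0.071, 0.2811]
tool_rot: [0.412, -0.574, 0.575, -0.413]
ft_force: [-0.2, -0.3, -1.3]
grip_width: 0.0004
```

```bash
python3 - <<'E'
from h import *
np.set_printoptions(precision=3,suppress=True)
im,k=cam('scene');s,ks=cam('side')
a=cv2.imread('pics/scene0.png');b=cv2.imread('pics/side0.png')
cv2.imwrite('pics/fin.png',np.hstack([im[130:330,200:480],s[150:350,220:440]]).repeat(1,0))
for x in ['cheese','stick_cup','ramekin','jar','spice','wedge','spatula']:
    print(x,[np.round(r['location']) for r in mark_of('side',x)[:1]],end=' ')
cv2.imwrite('pics/fin.png',cv2.resize(cv2.imread('pics/fin.png'),None,fx=1.6,fy=1.6))
o=get_obs();print(o['position'],o['ft_force'],o['time'])
E
```

```text
cheese [array([402., 234.])] stick_cup [] ramekin [array([275., 246.])] jar [array([395., 324.])] spice [array([266., 173.])] wedge [array([382., 204.])] spatula [array([302., 349.])] [0.561 0.071 0.279] [-0.521 -0.029 -0.535] 24.65
```

View pics/fin.png

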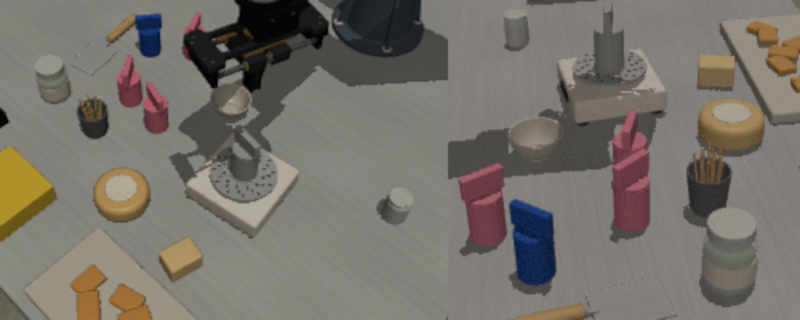

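The nut stands upright on the spindle on the disc, the gripper is clear of it, and the bystanders and look-alikes are in their places.

```bash
python3 -c "
from rig import *
print(hand_in())"
```

```text
the job is handed in; nothing more can be done
None
```

The nut is run down on the spindle, clamps the disc and has been let go. I handed the job in at about 25 s, with no verdict reported.

**What I did:** I gripped the grey steel nut by its bar and lowered it over the spindle onto the crown. With the fingers loose, I turned it counter-clockwise about 96° until it dropped about 10 mm into the thread start. I then ran it down clockwise in steps, about 130° of gripper turn including slack.

**Disc depth:** The first light touch on the bar top showed the disc only about 1 mm down, so I turned 20° more. The second touch was firm at 0.1614 m, which puts the disc about 2.7 mm down, give or take 0.5 mm.

**Forces:** The nut pressed on the crown with up to about 13 N when it landed, more than I meant, and I eased off at once. In the last turn the readings were about 0.3 Nm and 10 N.

**Last checks:** The final picture shows the nut upright, the gripper clear of it, and the other things and look-alikes where they were.

**What disagreed or failed:**
- The nut landed with the gripper about 3 mm higher than expected. It did not change height as I turned it, so it most likely slipped in the grip.
- The network did not find the stick cup in the last side view. It is visible in its place in the picture.

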